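# Turn and lean the recipe tablet towards the mixing bowl

## Task

Swivel the recipe tablet on its stand until its screen faces straight towards the steel mixing bowl, and lean the screen back to about 30 degrees from upright so that the cook kneading there can read it. Leave the bowl where it stands, and let go of the tablet.

Things in the scene. Friction and masses are not known exactly. Their poses are not given: they have to be found in the camera images.
- tablet_swivel (a joint): Swivel of the tablet on its stand, about the vertical axis of the round aluminium foot (140 mm across, fixed to the board). In rad, 0 = the screen faces the foot's own +x (away from the robot), growing counter-clockwise seen from above; stops at -1.4 and 1.4. Held by friction (0.12 N m), it stays where it is left.
- tablet_tilt (a joint): Lean of the tablet, about a level hinge line that crosses the swivel axis at 123 mm above the table. In rad, 0 = screen upright, growing as the top edge leans back, away from the side the screen faces; stops at -0.3 and 1.1. Held by friction (0.2 N m), it stays where it is left.
- tablet_top (a point): Middle of the top edge (and of its thickness) of the tablet: orange-cased slab 210 mm wide, 140 high, 10 thick, bright screen on its front. Lies 15 mm in front of and 70 mm above the hinge line, along the tablet's own axes. Axes move with the tablet: x out of the screen, y along the top edge (level), z up the tablet. Nothing is behind the tablet within 45 mm of this edge, so it can be pinched.
- mixing_bowl: Round steel mixing bowl, 150 mm across the rim, 70 mm high, loose on the board about 0.25 m from the stand on the far side from the robot. Origin at the centre of its underside. A bamboo steamer lid of about the same width stands near it and is not the target.

How it is judged:
By the outcome, as a careful person would: the job done as asked, in the order asked, and still so for the second after the job is handed in, with the robot touching nothing.
It also fails if it takes over 40 s, if anything falls off the work surface, if the arm or the gripper's body presses on something with over 40 N, if the wrist force passes 120 N, or if a joint passes its speed limit or range.

## Robot

A 7-joint arm with a two-finger parallel gripper is mounted at the origin on the work surface. World frame = base frame: x ahead of the robot, y to its left, z up, the work surface at z = 0. Lengths are in m, angles in rad, forces in N, time in s.
With the tool pointing down it reaches from about 0.4 to 0.85 m from the base axis. Payload 4.5 kg.
Tool frame: the origin (TCP) lies at the very end of the fingers, on their centre line; the grasp point (between the pads) lies 19 mm behind it (r.pinch_z is the distance from the TCP to the grasp point, in m); z points along the fingers, y is the line along which they close (so a half turn about z gives the same grasp; the last joint's range is limited). The gripper opens to 88 mm and grips with 3 to 60 N. Pads are 18 mm wide; open, the fingers measure 123 mm over their backs; the gripper's body (75 mm by 187 mm) begins 45 mm behind the grasp point.
Start: joints at [1.144, 0.689, -0.195, 1.565, 0.157, 0.902, -0.215], TCP at [0.278, -0.56, 0.207] pointing down, gripper open.
Joint ranges: [-3.01, 3.01], [-0.46, 2.08], [-1.47, 1.51], [0.13, 2.56], [-1, 4.14], [0.04, 2.09], [-2.66, 2.66]. Speed limits (rad/s): [2.57, 2.57, 3.14, 3.14, 3.14, 3.14, 3.14].

## Interface

Orientations are given as a unit quaternion [x, y, z, w].
In Python, from plant import r, cams gives the robot as it stands.
- The arm moves only by the shell command python3 -m pendant 'ROWS' [FORCE]. ROWS is JSON, a list of rows, each a list of 3 entries, a list of its own where there are three numbers: the closure, from -1 (fully open) to 1 (shut), then the shift along the tool's x, y, z in mm, then the turn, a rotation vector about the tool's x, y, z in degrees. A call has 1 to 8 rows; each row shifts and turns the commanded pose from where the row before left it, along the tool's axes as they then stand; what a row does not reach is not made up. A row lasts 1/8 s, in which the tool goes at most 62.5 mm and 10.7 degrees, less where a joint would pass 70% of its speed; a pose out of reach is approached as far as the arm can. A call with a gripper value outside its range is refused whole. The fingers move at their own pace and stop on an object; FORCE is the grip in N (left out, the last holds). Time passes only in rows, so rows that do not move let the fingers close. It gives the time, the measured TCP pose, the force, the opening and the grip force at its end, in the units of the state.
- r.get_state(): the state, without advancing time (a new reading comes with each control period).
- cams.snapshot(name): name is "scene" or "top" or "wrist"; returns a dict with "img" (384x512x3 uint8, red, green, blue), "camera_matrix" (3x3 intrinsics, pixels), "camera_from_world" (4x4, takes a point from world to camera coordinates); the wrist camera has in their place "tool_from_camera" (4x4, takes a point from camera to tool coordinates, whose origin is the TCP and whose axes are the flange's). Camera axes: x right, y up, looking along -z (the intrinsics and any distortion apply to the point x, -y, -z); pixel columns grow to the right and rows downward; lengths in m; the calibration is good to about 2 mm. A picture is of the moment at which its call begins: read the wrist's pose just before it. There is no depth.
- r.finish_job(): hands the job in; it is judged then, once.
The state is a dict: "clock": time; "q": joint angles; "qd": joint speeds; "joint_torque": joint torques, N m; "tool_pos": TCP position; "eef_rot": TCP orientation; "contact_force": force on the tool from outside, world axes, zero at the start; "moment": the same for the moment, N m; "opening": opening from 0.0 (shut) to 1.0 (fully open); "finger_force": force on a finger pad.
Only numpy, scipy, OpenCV 4.12 (cv2) and the standard library are available. Lean on these libraries where they do the work, as an engineer would, in place of code of your own. Each camera call takes 0.05 s, during which the arm holds its last target. There are 200 camera calls.

## Working session

There is one attempt and no reset: what is moved stays moved. The work goes in short steps, Python scripts to look and compute and a shell command to move; the robot and the scene stay as the last step left them, time stands still between calls to the robot, and variables do not carry over. Pictures are saved under pics/ and viewed, at most 10 in all, crops included, and the job is handed in when it is done.

```bash
ls; mkdir -p pics; python3 - <<'E'
from plant import r,cams
import cv2
for n in("scene","top"):
    s=cams.snapshot(n); cv2.imwrite(f"pics/{n}0.png",cv2.resize(s["img"][:,:,::-1],None,fx=1.5,fy=1.5,interpolation=cv2.INTER_CUBIC))
    print(n,s["camera_matrix"],s["camera_from_world"],[k for k in s])
st=r.get_state();print(st)
E
```

```text
pics
scene [[490.46410602   0.         257.33401758]
 [  0.         490.46410602 193.29220354]
 [  0.           0.           1.        ]] [[ 0.08880159  0.99592232 -0.0159062  -0.0721434 ]
 [-0.78563912  0.07985023  0.61351049  0.37628272]
 [ 0.6122789  -0.04198417  0.78952636 -1.37726523]
 [ 0.          0.          0.          1.        ]] ['img', 'camera_matrix', 'camera_from_world']
top [[452.66966513   0.         260.70871957]
 [  0.         452.66966513 188.55730599]
 [  0.           0.           1.        ]] [[ 0.01237603 -0.99974339  0.01897342  0.02373261]
 [ 0.98497083  0.01545795  0.17202764 -0.60353512]
 [-0.17227679  0.01655925  0.98490939 -0.89172648]
 [ 0.          0.          0.          1.        ]] ['img', 'camera_matrix', 'camera_from_world']
{'clock': 0.1, 'q': array([ 1.14382929,  0.68989125, -0.19455677,  1.56623745,  0.15733256,
        0.90250253, -0.21509578]), 'qd': array([-0.00203697, -0.00241855, -0.00136012, -0.00052573,  0.00088924,
        0.00061699, -0.00066188]), 'joint_torque': array([-3.05133144e-03, -5.28506792e+01, -1.27111696e+00, -1.53839046e+01,
       -5.24611725e-02,  2.05822762e-03,  2.91222943e-05]), 'tool_pos': array([ 0.27758957, -0.55928112,  0.20609744]), 'eef_rot': array([ 9.73563863e-01,  2.28413508e-01, -2.46935040e-04, -7.82824949e-04]), 'contact_force': array([-0.01835299,  0.9469373 , -0.45249604]), 'moment': array([-0.03234342, -0.01547376,  0.06189863]), 'finger_force': 0.0, 'opening': 1.0008001606131465}
```

View pics/top0.png

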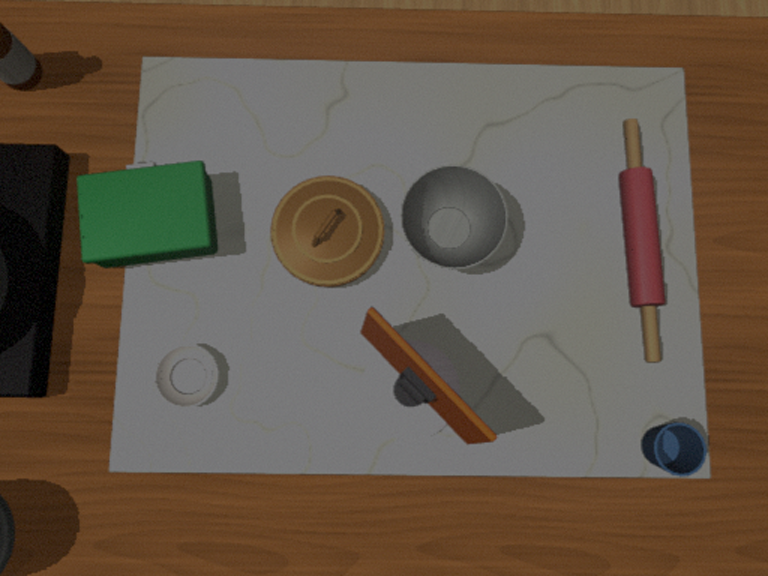

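View pics/scene0.png

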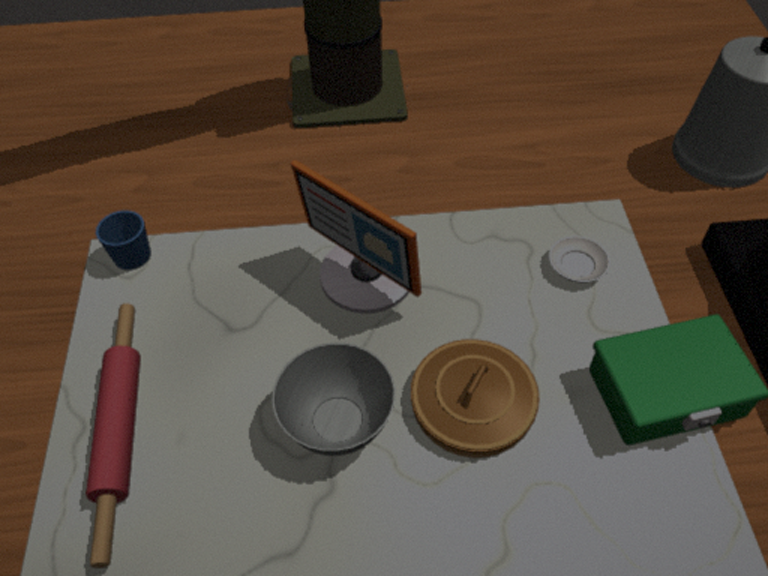

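```bash
python3 - <<'E'
from plant import r,cams
import cv2,numpy as np
def crop(n,x0,y0,w,h):
    im=cams.snapshot(n)["img"][:,:,::-1]
    return cv2.resize(im[y0:y0+h,x0:x0+w],None,fx=5,fy=5,interpolation=cv2.INTER_CUBIC)
a=crop("top",230,195,110,110)[:, :400] if 0 else crop("top",232,198,104,104)
cv2.imwrite("pics/c1.png",np.clip(a*1.0,0,255))
b=crop("scene",185,100,115,115)
cv2.imwrite("pics/c2.png",b)
E
```

```text
[ WARN:0@0.538] global loadsave.cpp:1063 imwrite_ Unsupported depth image for selected encoder is fallbacked to CV_8U.
```

View pics/c1.png

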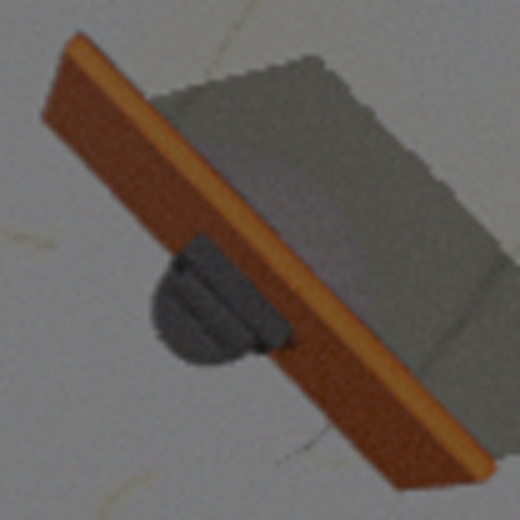

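View pics/c2.png

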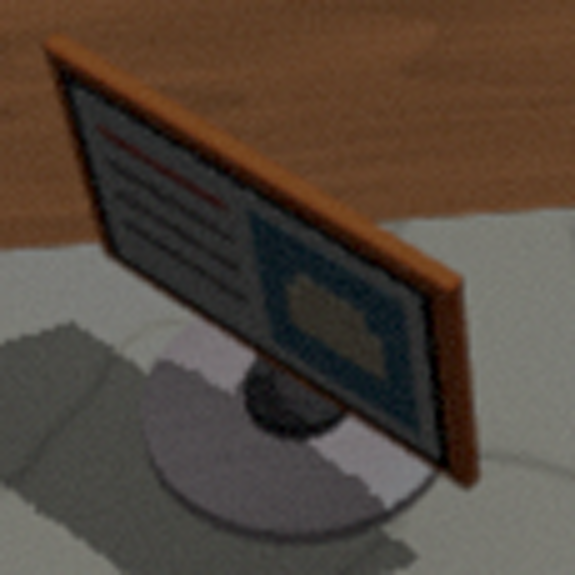

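```bash
cat > h.py <<'E'
import numpy as np
from scipy.optimize import least_squares
from scipy.spatial.transform import Rotation as R
def proj(s,P):
    T=s["camera_from_world"];K=s["camera_matrix"]
    c=np.asarray(P)@T[:3,:3].T+T[:3,3]; c=c*[1,-1,-1]
    return (c@K.T)[:,:2]/c[:,2:]
def tab(p,L):  # p=x,y,psi,tilt ; L local pts rel. hinge
    return (R.from_euler('zy',[p[2],-p[3]]).apply(np.asarray(L))+[p[0],p[1],.123])
def rim(p,z=.07,rad=.075):
    t=np.linspace(0,2*np.pi,721);return np.c_[p[0]+rad*np.cos(t),p[1]+rad*np.sin(t),0*t+z]
def fit_tab(obs,p0): # obs: list of (snapshot, local pts mm, pixels)
    return least_squares(lambda p:np.concatenate([(proj(s,tab(p,np.array(L)/1e3))-px).ravel() for s,L,px in obs]),p0,loss='soft_l1')
E
python3 - <<'E'
from h import *
from plant import cams
t=cams.snapshot("top");s=cams.snapshot("scene")
u5=lambda a,x,y:(np.array(a)+.5)/5-.5+[x,y]
Lt=[(20,105,70),(10,105,70),(20,-105,70),(10,-105,70),(10,105,-70),(10,-105,-70)]
pt=u5([(80,32),(67,44),(495,466),(480,480),(42,118),(400,490)],232,198)
Ls=[(20,105,70),(10,105,70),(20,105,-70),(10,105,-70),(10,-105,70),(20,-105,-70)]
ps=u5([(440,292),(463,280),(448,475),(477,487),(45,38),(106,255)],185,100)
f=fit_tab([(t,Lt,pt),(s,Ls,ps)],[.5,0,-.7,0.])
print(f.x,np.degrees(f.x[2:]),f.fun.round(1))
def ext(p):
    a=proj(t,rim(p));b=proj(s,rim(p))
    return np.r_[a[:,0].min()-403/1.5,a[:,0].max()-508/1.5,a[:,1].min()-166/1.5,b[:,0].min()-274/1.5,b[:,0].max()-394/1.5,b[:,1].min()-346/1.5]
g=least_squares(ext,[.75,0]);print(g.x,g.fun.round(1))
lid=least_squares(lambda p:np.r_[[proj(t,rim(p,.03))[:,i].mean() for i in(0,1)]]-np.array([328,231])/1.5,[.7,.1]);print("lid",lid.x)
d=g.x-f.x[:2];print(np.hypot(*d),np.degrees(np.arctan2(d[1],d[0])))
E
```

```text
[ 4.58859011e-01 -1.14619319e-04 -7.88118577e-01 -6.59028598e-02] [-45.15586821  -3.77595573] [-1.4 -0.2 -2.8  1.2  1.2  0.1  0.2  1.5  3.5 -0.4  4.7  0.1  3.   1.1
  1.9  0.2  0.   6.6 -2.7  1.   2.9 -4.2 -5.3 -0. ]
[ 0.69401287 -0.05358806] [-2.1 -0.2 -0.3 -2.2  0.2 -0.3]
lid [0.68172077 0.12350513]
0.24115710117460207 -12.811074003249951
```

```bash
sed -i "s/'zy'/'ZY'/" h.py
python3 - <<'E'
from h import *
from plant import cams
t=cams.snapshot("top");s=cams.snapshot("scene")
u5=lambda a,x,y:(np.array(a)+.5)/5-.5+[x,y]
Lt=[(20,105,70),(10,105,70),(20,-105,70),(10,-105,70),(10,105,-70),(10,-105,-70)]
pt=u5([(80,32),(67,44),(495,466),(480,480),(42,118),(400,490)],232,198)
Ls=[(20,105,70),(10,105,70),(20,105,-70),(10,105,-70),(10,-105,70),(20,-105,-70)]
ps=u5([(440,292),(463,280),(448,475),(477,487),(45,38),(106,255)],185,100)
f=fit_tab([(t,Lt,pt),(s,Ls,ps)],[.5,0,-.7,0.])
print(f.x,np.degrees(f.x[2:]),f.fun.round(1))
d=np.array([.694,-.0536])-f.x[:2];print(np.hypot(*d),np.degrees(np.arctan2(d[1],d[0])))
p=f.x;print("top mid",tab(p,[(.015,0,.07)]), "robot y-axis dir",R.from_quat([9.73563863e-01,2.28413508e-01,0,0]).as_matrix().round(3))
E
```

```text
[ 0.45875162  0.00212378 -0.79655214 -0.11328397] [-45.63907576  -6.49069331] [ 0.9 -1.3 -0.6  0.1  2.2  0.   1.2  1.4 -0.1 -0.5  0.1  0.8  0.9  0.7
 -0.2 -0.4  3.5  5.   0.8 -0.7  1.8 -1.9 -1.2  0.8]
0.24175802207775385 -13.326158434765924
top mid [[ 0.47470456 -0.01418907  0.19085569]] robot y-axis dir [[ 0.896  0.445  0.   ]
 [ 0.445 -0.896  0.   ]
 [ 0.     0.    -1.   ]]
```

```bash
cat >> h.py <<'E'
def grasp(p,depth,y=0.):  # tool pose (pos,R) pinching top edge; depth of TCP below edge
    Rt=R.from_euler('ZY',[p[2],-p[3]]).as_matrix()
    return tab(p,[(.015,y,.07-depth)])[0], np.c_[Rt[:,1],Rt[:,0],-Rt[:,2]]
def cur():
    from plant import r
    st=r.get_state();return st["tool_pos"],R.from_quat(st["eef_rot"]).as_matrix()
def delta(A,B):
    d=A[1].T@(B[0]-A[0])*1e3; w=R.from_matrix(A[1].T@B[1]).as_rotvec(degrees=True)
    return d.round(1),w.round(2)
P0=np.array([.45875,.0021,-.7966,-.1133])
E
python3 - <<'E'
from h import *
c=cur();print("pre",delta(c,grasp(P0,-.06)),grasp(P0,-.06))
E
```

```text
pre (array([ 421. , -394.7,  -43.7]), array([  6.43,  -1.02, -17.94])) (array([ 0.47944553, -0.01906445,  0.25047063]), array([[ 7.14983146e-01,  6.94659084e-01, -7.90433878e-02],
       [ 6.99141688e-01, -7.10398973e-01,  8.08343874e-02],
       [ 6.93889390e-18, -1.13057752e-01, -9.93588418e-01]]))
```

```bash
python3 -m pendant '[[-1,[0,0,-35],[0,0,0]],[-1,[30,-28,-20],[0,0,0]],[-1,[30,-28,0],[0,0,0]],[-1,[30,-28,0],[0,0,0]],[-1,[30,-28,0],[0,0,0]],[-1,[30,-28,0],[0,0,0]],[-1,[30,-28,0],[0,0,0]],[-1,[30,-28,0],[0,0,0]]]' 50
python3 -m pendant '[[-1,[30,-28,0],[0,0,0]],[-1,[30,-28,0],[0,0,0]],[-1,[30,-28,0],[0,0,0]],[-1,[30,-28,0],[0,0,0]],[-1,[30,-28,0],[0,0,0]],[-1,[30,-28,0],[2,0,-6]],[-1,[31,-31,0],[2,0,-6]],[-1,[0,0,0],[2,-1,-6]]]'
python3 - <<'E'
from h import *
import cv2
from plant import r,cams
c=cur();print("pre",delta(c,grasp(P0,-.06)))
s=cams.snapshot("wrist");cv2.imwrite("pics/w1.png",s["img"][:,:,::-1])
np.savez("w1.npz",K=s["camera_matrix"],T=s["tool_from_camera"],p=c[0],R=c[1]);print(r.get_state()["q"].round(2),s["tool_from_camera"].round(3))
E
```

```text
clock: 1.4
tool_pos: [0.3794, -0.2897, 0.262]
eef_rot: [0.974, 0.228, 0.0, 0.0]
contact_force: [0.3, 0.4, 0.7]
opening: 1.0
finger_force: 0.0
clock: 2.4
tool_pos: [0.4756, -0.0136, 0.2635]
eef_rot: [0.923, 0.382, -0.019, -0.049]
contact_force: [-0.2, -1.0, -0.9]
opening: 1.0
finger_force: 0.0
pre (array([-1.2,  8. , 12.3]), array([ 0.45, -0.02,  0.67]))
[ 0.24  0.48 -0.38  1.85  0.11  0.92 -0.96] [[-0.001  0.957  0.289  0.075]
 [ 1.     0.001  0.001  0.001]
 [ 0.001  0.289 -0.957 -0.179]
 [ 0.     0.     0.     1.   ]]
```

View pics/w1.png

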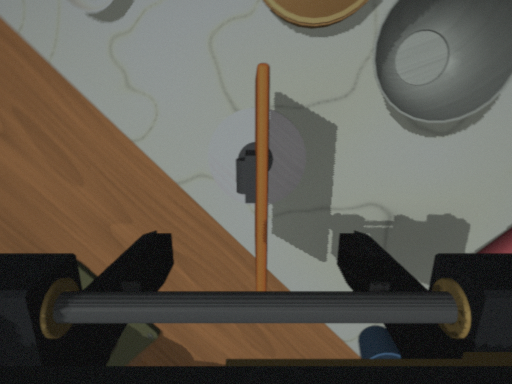

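```bash
python3 - <<'E'
from h import *
z=np.load("w1.npz");K,T=z["K"],z["T"]
def pix(L,p=P0):
    W=tab(p,np.array(L)/1e3); t=(W-z["p"])@z["R"]
    c=(t-T[:3,3])@T[:3,:3]; c=c*[1,-1,-1]; return (c@K.T)[:,:2]/c[:,2:]
L=[(20,105,70),(10,105,70),(20,0,70),(10,0,70),(20,-80,70),(10,-80,70)]
print(pix(L).round(1))
for dp in np.diag([.003,.003,.02,.02]): print((pix(L,P0+dp)-pix(L)).round(1).tolist())
print(K[0,2])
E
```

```text
[[272.3  63.5]
 [259.3  63.3]
 [269.  194.3]
 [257.5 194.2]
 [267.  275.4]
 [256.4 275.3]]
[[2.8, -3.0], [2.8, -3.0], [2.5, -2.3], [2.4, -2.3], [2.3, -1.9], [2.2, -1.9]]
[[-2.7, -3.0], [-2.7, -3.0], [-2.4, -2.4], [-2.4, -2.4], [-2.2, -2.1], [-2.2, -2.1]]
[[-2.7, -0.7], [-2.7, -0.5], [0.0, -0.6], [0.0, -0.4], [1.7, -0.4], [1.7, -0.2]]
[[-1.8, -0.1], [-1.8, -0.1], [-1.6, 0.1], [-1.6, 0.0], [-1.5, 0.2], [-1.5, 0.1]]
254.9905405514155
```

```bash
python3 -m pendant '[[-1,[-1,6,20],[0.4,0,0.3]],[-1,[0,0,20],[0,0,0]],[-1,[0,0,20],[0,0,0]],[-1,[0,0,20],[0,0,0]],[-1,[0,0,20],[0,0,0]],[-1,[0,0,0],[0,0,0]]]'
python3 - <<'E'
from h import *
print(delta(cur(),grasp(P0,.028)))
E
```

```text
clock: 3.2
tool_pos: [0.4695, -0.0153, 0.1621]
eef_rot: [0.926, 0.375, -0.023, -0.051]
contact_force: [0.2, -0.3, 0.4]
opening: 1.001
finger_force: 0.0
(array([ 4.4, -0.4, -0.9]), array([ 0.05,  0.2 , -0.31]))
```

```bash
python3 -m pendant '[[0,[4,0,0],[0,0,0]],[0.5,[0,0,0],[0,0,0]],[1,[0,0,0],[0,0,0]],[1,[0,0,0],[0,0,0]],[1,[0,0,0],[0,0,0]],[1,[0,0,0],[0,0,0]]]' 50
python3 - <<'E'
from h import *
c=cur();print(delta(c,grasp(P0,.028)))
# screw of swivel: rotate current pose about vertical axis through foot
def sw(c,p,a):
    Q=R.from_euler('z',a,degrees=True).as_matrix();o=np.r_[p[:2],0];return o+Q@(c[0]-o),Q@c[1]
psi=np.degrees(np.arctan2(c[1][1,1],c[1][0,1]));tilt=np.degrees(np.arctan2(c[1][2,1],np.hypot(*c[1][:2,1])));print(psi,tilt)
a=-13.33-psi; print(a, "per row/8",delta(c,sw(c,P0,a/8)))
E
```

```text
clock: 3.95
tool_pos: [0.4736, -0.0121, 0.1629]
eef_rot: [0.925, 0.375, -0.022, -0.051]
contact_force: [-0.2, -0.5, -0.0]
opening: 0.343
finger_force: 0.0
(array([-0.7, -0.8,  0. ]), array([ 0.14,  0.07, -0.21]))
-45.85477956734825 -6.3507237920415145
32.524779567348254 per row/8 (array([ 1.4, -0.1,  0. ]), array([-0.01, -0.45, -4.04]))
```

```bash
python3 -m pendant '[[1,[0,0,0],[0,0,0]],[1,[0,0,0],[0,0,0]],[1,[0,0,0],[0,0,0]],[1,[0,0,0],[0,0,0]],[1,[0,0,0],[0,0,0]]]' 50
```

```text
clock: 4.58
tool_pos: [0.4736, -0.012, 0.1629]
eef_rot: [0.925, 0.375, -0.022, -0.051]
contact_force: [0.2, 0.3, -0.3]
opening: 0.006
finger_force: 0.0
```

```bash
python3 - <<'E'
import cv2,numpy as np
from plant import cams
a=cams.snapshot("wrist")["img"];b=cams.snapshot("scene")["img"]
b=cv2.resize(b[80:230,150:350],(512,384),interpolation=cv2.INTER_CUBIC)
cv2.imwrite("pics/m1.png",cv2.resize(np.vstack([a,b])[:,:,::-1],(400,600)))
E
```

```text
(no output)
```

View pics/m1.png

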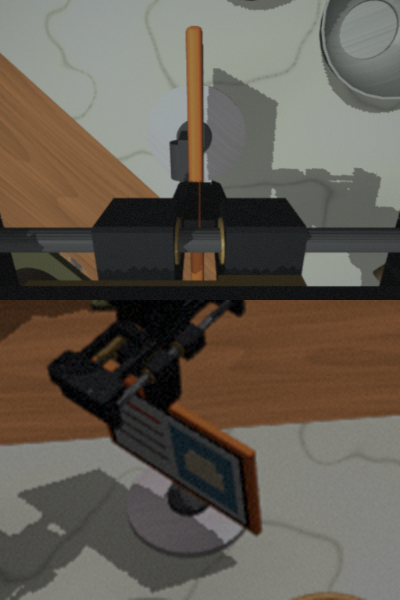

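```bash
python3 - <<'E'
from h import *
import cv2
from plant import cams
c=cur()
w=cams.snapshot("wrist");K,T=w["camera_matrix"],w["tool_from_camera"]
def wp(W):
    t=(np.asarray(W)-c[0])@c[1]; q=((t-T[:3,3])@T[:3,:3])*[1,-1,-1]; return (q@K.T)[:,:2]/q[:,2:]
s=cams.snapshot("scene")
L=np.array([(20,105,70),(20,-105,70),(20,0,70),(20,105,-70)])/1e3
W=np.vstack([tab(P0,L),c[0][None],(c[0]-c[1][:,2]*.019)[None]])
print(wp(W).round());print(proj(s,W).round())
a=w["img"][170:384,130:390];b=s["img"][85:215,165:290]
a=cv2.resize(a,(494,407),interpolation=cv2.INTER_CUBIC)
b=cv2.resize(b,(423,440),interpolation=cv2.INTER_CUBIC)[:407]
b=cv2.resize(b,(306,407)) if 0 else b[:, :306]
cv2.imwrite("pics/m2.png",np.clip(np.hstack([a,b])[:,:,::-1].astype(float)*1.6,0,255).astype(np.uint8))
E
```

```text
[[262.  35.]
 [262. 393.]
 [262. 247.]
 [258.  68.]
 [254. 225.]
 [254. 238.]]
[[274. 159.]
 [192. 108.]
 [231. 132.]
 [278. 200.]
 [234. 140.]
 [233. 134.]]
```

View pics/m2.png

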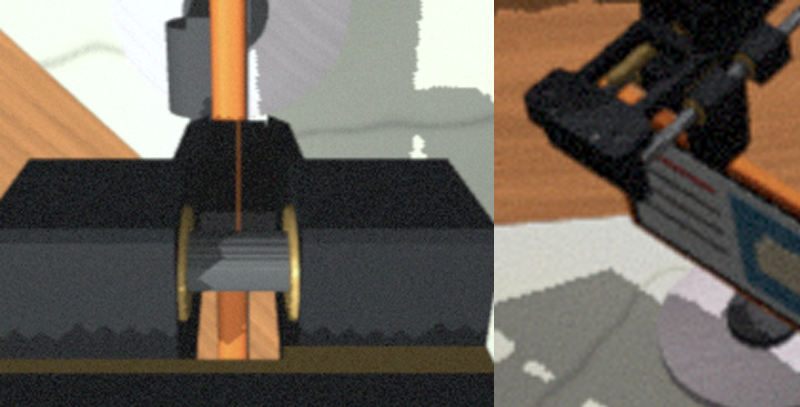

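```bash
python3 - <<'E'
from h import *
import cv2
from plant import cams,r
c=cur();print(r.get_state()["opening"],r.get_state()["finger_force"])
w=cams.snapshot("wrist");K,T=w["camera_matrix"],w["tool_from_camera"]
def tp(t):
    q=((np.asarray(t)-T[:3,3])@T[:3,:3])*[1,-1,-1]; return ((q@K.T)[:,:2]/q[:,2:]).round(1)
print("tip",tp([(.009,0,0),(0,0,0),(-.009,0,0),(.009,0,-.03),(0,.01,0)]).tolist())
W=lambda L:(tab(P0,np.array(L)/1e3)-c[0])@c[1]
for y in(105,60,30): print(y,tp(W([(20,y,70),(10,y,70),(20,y,-70),(10,y,-70)])).tolist())
im=w["img"].astype(int)
for v in(30,34,38,42,60,100,140,180,220,340,350):
    row=im[v];o=np.where((row[:,0]-row[:,2]>50)&(np.abs(np.arange(512)-255)<40))[0]
    print(v,(o.min(),o.max(),len(o)) if len(o) else None, [tuple(row[u]) for u in (o[1],o[len(o)//2],o[-2])] if len(o)>4 else'')
for v in range(200,300,8): print(v,[int(im[v,u].sum()) for u in range(215,295,5)])
E
```

```text
0.0028412572396126793 0.0
tip [[254.4, 212.2], [254.4, 225.5], [254.4, 238.4], [254.2, 231.8], [270.1, 225.5]]
105 [[262.4, 35.0], [240.1, 35.1], [258.5, 68.2], [247.3, 68.2]]
60 [[262.2, 136.3], [241.9, 136.4], [258.5, 120.0], [247.8, 120.0]]
30 [[262.0, 194.5], [242.9, 194.6], [258.6, 152.0], [248.2, 152.0]]
30 None 
34 (np.int64(243), np.int64(253), 11) [(np.int64(143), np.int64(90), np.int64(59)), (np.int64(140), np.int64(83), np.int64(49)), (np.int64(135), np.int64(80), np.int64(49))]
38 (np.int64(239), np.int64(256), 18) [(np.int64(150), np.int64(98), np.int64(53)), (np.int64(147), np.int64(101), np.int64(51)), (np.int64(127), np.int64(73), np.int64(38))]
42 (np.int64(238), np.int64(257), 20) [(np.int64(145), np.int64(89), np.int64(44)), (np.int64(147), np.int64(106), np.int64(56)), (np.int64(115), np.int64(67), np.int64(39))]
60 (np.int64(238), np.int64(258), 21) [(np.int64(141), np.int64(87), np.int64(49)), (np.int64(148), np.int64(107), np.int64(56)), (np.int64(97), np.int64(54), np.int64(27))]
100 (np.int64(239), np.int64(258), 20) [(np.int64(147), np.int64(91), np.int64(49
[... 1279 characters left out ...]
80, 404, 322, 305, 311, 306, 302]
232 [472, 476, 459, 236, 98, 110, 194, 213, 212, 269, 456, 338, 153, 304, 303, 309]
240 [475, 479, 433, 60, 54, 37, 72, 49, 131, 55, 37, 41, 59, 57, 232, 271]
248 [472, 477, 58, 70, 64, 48, 56, 52, 131, 41, 55, 66, 47, 44, 52, 302]
256 [35, 57, 59, 58, 44, 39, 45, 30, 112, 49, 47, 44, 58, 30, 78, 63]
264 [61, 61, 71, 36, 30, 46, 58, 46, 131, 46, 32, 60, 40, 43, 54, 68]
272 [40, 70, 64, 31, 53, 47, 38, 33, 133, 42, 39, 31, 60, 71, 61, 55]
280 [62, 73, 62, 108, 75, 60, 62, 32, 128, 32, 38, 57, 46, 145, 97, 65]
288 [56, 58, 117, 97, 73, 87, 75, 95, 145, 112, 94, 87, 59, 186, 174, 64]
296 [96, 88, 155, 87, 92, 94, 90, 151, 155, 159, 150, 156, 147, 154, 249, 102]
```

```bash
python3 -c "from plant import r;print(r.pinch_z)"; python3 -m pendant '[[-1,[0,0,-10],[0,0,0]],[-1,[0,0,0],[0,0,0]],[-1,[0,0,0],[0,0,0]],[-1,[0,0,0],[0,0,0]],[-1,[0,0,0],[0,0,0]],[-1,[0,0,0],[0,0,0]],[-1,[0,0,0],[0,0,0]],[-1,[0,0,0],[0,0,0]]]' 50;  python3 - <<'E'
from h import *
from plant import cams
import cv2
w=cams.snapshot("wrist");cv2.imwrite("pics/w2.png",w["img"][150:330,90:430,::-1].repeat(2,0).repeat(2,1))
E
```

```text
0.0187
clock: 5.82
tool_pos: [0.4743, -0.0128, 0.1728]
eef_rot: [0.925, 0.375, -0.022, -0.051]
contact_force: [0.1, -0.6, -0.4]
opening: 0.886
finger_force: 0.0
```

View pics/w2.png

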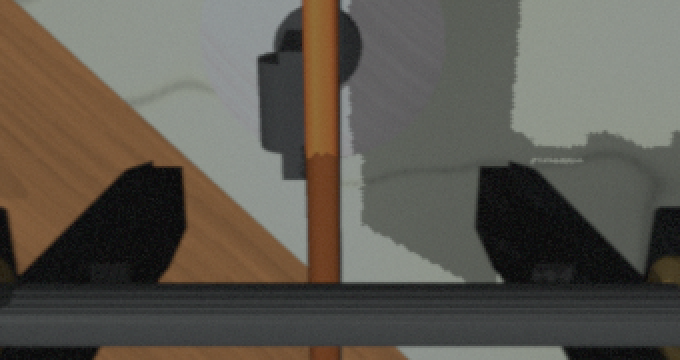

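```bash
python3 -m pendant '[[-1,[0,-2,10],[0,0,0]],[-1,[0,0,10],[0,0,0]],[-1,[0,0,9],[0,0,0]],[-1,[0,0,9],[0,0,0]],[-1,[0,0,0],[0,0,0]]]';python3 -m pendant '[[1,[0,0,0],[0,0,0]],[1,[0,0,0],[0,0,0]],[1,[0,0,0],[0,0,0]],[1,[0,0,0],[0,0,0]],[1,[0,0,0],[0,0,0]],[1,[0,0,0],[0,0,0]],[1,[0,0,0],[0,0,0]],[1,[0,0,0],[0,0,0]]]' 50;python3 -m pendant '[[1,[0,0,0],[0,0,0]],[1,[0,0,0],[0,0,0]]]'
```

```text
clock: 6.5
tool_pos: [0.4694, -0.0084, 0.1345]
eef_rot: [0.925, 0.375, -0.022, -0.051]
contact_force: [-0.3, 0.1, 0.4]
opening: 0.996
finger_force: 0.0
clock: 7.5
tool_pos: [0.4699, -0.0084, 0.1353]
eef_rot: [0.925, 0.375, -0.022, -0.051]
contact_force: [-0.7, 1.8, 0.4]
opening: 0.117
finger_force: 1.9
clock: 7.75
tool_pos: [0.4699, -0.0083, 0.1353]
eef_rot: [0.925, 0.375, -0.022, -0.051]
contact_force: [-0.3, 0.1, 1.1]
opening: 0.106
finger_force: 50.0
```

```bash
cat >> h.py <<'E'
def ang(c): return np.degrees(np.arctan2(c[1][1,1],c[1][0,1])),np.degrees(np.arctan2(c[1][2,1],np.hypot(*c[1][:2,1])))
def sw(c,a,p=P0):
    Q=R.from_euler('z',a,degrees=True).as_matrix();o=np.r_[p[:2],0];return o+Q@(c[0]-o),Q@c[1]
def tl(c,a,p=P0):
    ax=c[1][:,0]*[1,1,0];Q=R.from_rotvec(-np.radians(a)*ax/np.linalg.norm(ax)).as_matrix();o=np.r_[p[:2],.123];return o+Q@(c[0]-o),Q@c[1]
E
python3 - <<'E'
from h import *
c=cur();print(ang(c));a=-13.3-ang(c)[0];print(a,delta(c,sw(c,a/8)))
E
```

```text
(np.float64(-45.83751540277433), np.float64(-6.364245001199339))
32.53751540277433 (array([ 1.1, -0.1,  0. ]), array([-0.01, -0.45, -4.04]))
```

```bash
python3 -m pendant '[[1,[1.1,-0.1,0],[0,-0.45,-4]],[1,[1.1,-0.1,0],[0,-0.45,-4]],[1,[1.1,-0.1,0],[0,-0.45,-4]],[1,[1.1,-0.1,0],[0,-0.45,-4]],[1,[1.1,-0.1,0],[0,-0.45,-4]],[1,[1.1,-0.1,0],[0,-0.45,-4]],[1,[1.1,-0.1,0],[0,-0.45,-4]],[1,[1.1,-0.1,0],[0,-0.45,-4]]]'; python3 -m pendant '[[1,[0,0,0],[0,0,0]],[1,[0,0,0],[0,0,0]]]'
python3 - <<'E'
from h import *
from plant import cams
import cv2
c=cur();print(ang(c),delta(c,tl(c,(30-ang(c)[1])/8)))
im=cams.snapshot("top")["img"][90:300,220:360,::-1];s=cams.snapshot("scene")["img"][90:300,165:305,::-1]
cv2.imwrite("pics/t2.png",cv2.resize(np.hstack([im,s]),(800,600),interpolation=cv2.INTER_CUBIC))
E
```

```text
clock: 8.75
tool_pos: [0.4743, -0.0003, 0.1353]
eef_rot: [0.784, 0.618, -0.035, -0.043]
contact_force: [1.2, 1.4, -1.2]
opening: 0.109
finger_force: 50.0
clock: 9.0
tool_pos: [0.4743, -0.0002, 0.1353]
eef_rot: [0.785, 0.617, -0.035, -0.043]
contact_force: [1.5, 2.0, -2.6]
opening: 0.105
finger_force: 50.0
(np.float64(-13.69810876681431), np.float64(-6.372624545602421)) (array([-0. , -1.2, -1.1]), array([-4.55,  0.  ,  0.  ]))
```

View pics/t2.png

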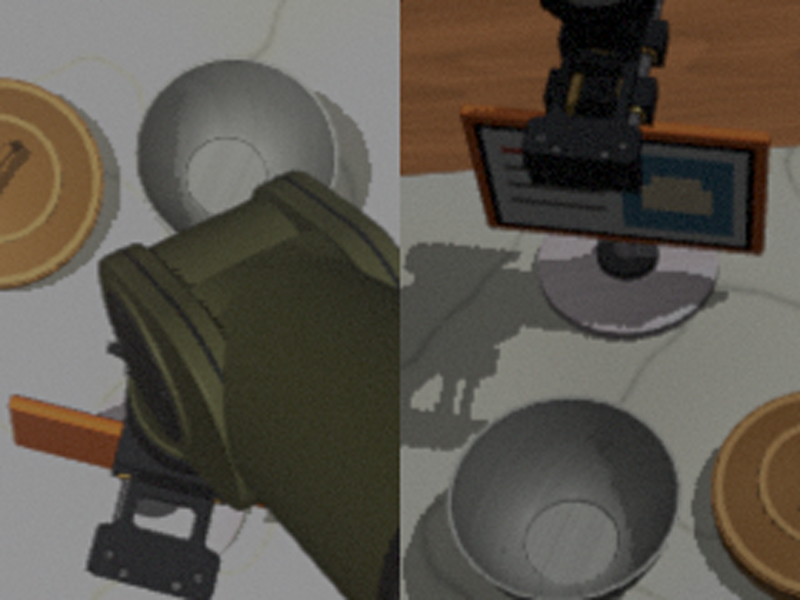

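```bash
python3 -m pendant '[[1,[0,-1.2,-1.1],[-4.55,0,0]],[1,[0,-1.2,-1.1],[-4.55,0,0]],[1,[0,-1.2,-1.1],[-4.55,0,0]],[1,[0,-1.2,-1.1],[-4.55,0,0]],[1,[0,-1.2,-1.1],[-4.55,0,0]],[1,[0,-1.2,-1.1],[-4.55,0,0]],[1,[0,-1.2,-1.1],[-4.55,0,0]],[1,[0,-1.2,-1.1],[-4.55,0,0]]]'; python3 -m pendant '[[1,[0,0,0],[0,0,0]],[1,[0,0,0],[0,0,0]]]'
python3 - <<'E'
from h import *
c=cur();print(ang(c),delta(c,tl(sw(c,-13.3-ang(c)[0]),(30-ang(c)[1]))))
E
```

```text
clock: 10.1
tool_pos: [0.4632, -0.0001, 0.1407]
eef_rot: [0.773, 0.617, 0.075, 0.126]
contact_force: [27.7, 26.4, 17.9]
opening: 0.112
finger_force: 51.8
clock: 10.35
tool_pos: [0.4623, -0.0004, 0.1405]
eef_rot: [0.773, 0.618, 0.073, 0.126]
contact_force: [25.6, 26.7, 21.6]
opening: 0.115
finger_force: 51.7
(np.float64(-12.347720440573973), np.float64(16.595025469536516)) (array([-0. , -3.9, -1.6]), array([-13.35,  -0.54,   1.42]))
```

```bash
python3 - <<'E'
from h import *
from plant import r
s=r.get_state();print(s["q"].round(3),s["contact_force"].round(1),s["moment"].round(2),s["joint_torque"].round(1))
E
```

```text
[-0.102  0.566 -0.19   2.387  1.742  0.274 -2.188] [25.6 26.7 21.6] [ 4.92 -7.    2.17] [ 11.9 -20.4  11.3  18.7  -3.2   3.8  -0. ]
```

```bash
python3 -m pendant '[[-0.2,[0,0,0],[0,0,0]],[-0.2,[0,0,0],[0,0,0]],[-0.2,[0,0,0],[0,0,0]],[-0.2,[0,0,0],[0,0,0]]]'
python3 - <<'E'
from h import *
from plant import r
s=r.get_state();print(s["q"].round(3),s["moment"].round(2));c=cur();print(ang(c),c[0],c[1].round(3))
E
```

```text
clock: 10.85
tool_pos: [0.4397, -0.0177, 0.1336]
eef_rot: [0.78, 0.612, 0.051, 0.124]
contact_force: [0.7, 0.4, 0.9]
opening: 0.549
finger_force: 0.0
[-0.097  0.573 -0.174  2.42   1.734  0.28  -2.187] [0.07 0.16 0.  ]
(np.float64(-13.197097469553093), np.float64(14.83450357473404)) [ 0.43968073 -0.01772908  0.13355079] [[ 0.246  0.941  0.232]
 [ 0.967 -0.221 -0.131]
 [-0.072  0.256 -0.964]]
```

```bash
python3 -m pendant '[[-0.2,[7,0,-3],[3,0,0]],[-0.2,[7,0,-3],[4,0,0]],[-0.2,[7,0,-3],[4,0,0]],[-0.2,[0,0,0],[4,0,0]],[-0.2,[0,0,0],[0,0,0]],[-0.2,[0,0,0],[0,0,0]]]'
python3 - <<'E'
from h import *
from plant import r
s=r.get_state();print(s["q"].round(3),s["moment"].round(2));c=cur();print(ang(c),c[0],c[1].round(3))
n=R.from_euler('z',-13.3,degrees=True).as_matrix();print("in swivel frame rel axis",(n.T@(c[0]-[*P0[:2],0])*1e3).round(1))
tip=c[0]-c[1][:,2]*.03;print("tip",(n.T@(tip-[*P0[:2],0])*1e3).round(1))
E
```

```text
clock: 11.6
tool_pos: [0.4409, -0.0117, 0.1368]
eef_rot: [0.789, 0.612, -0.016, 0.056]
contact_force: [-0.5, 0.5, -0.7]
opening: 0.596
finger_force: 0.0
[ 0.07   0.597 -0.373  2.21   0.772  0.471 -1.203] [ 0.07 -0.    0.02]
(np.float64(-14.165967053063762), np.float64(3.9443107743787307)) [ 0.44094479 -0.01174892  0.13684141] [[ 0.25   0.967  0.043]
 [ 0.964 -0.244 -0.108]
 [-0.094  0.069 -0.993]]
in swivel frame rel axis [-14.1 -17.6 136.8]
tip [-16.2 -14.7 166.6]
```

```bash
cat >> h.py <<'E'
def push(n,y,z,psi=-13.3,t=0.):   # target TCP in swivel frame (mm)
    Q=R.from_euler('z',psi,degrees=True).as_matrix();p=np.array([P0[0],P0[1],np.radians(psi),np.radians(t)])
    return Q@(np.array([n,y,z])/1e3)+[P0[0],P0[1],0],grasp(p,0)[1]
E
python3 - <<'E'
from h import *
print(delta(cur(),push(-12,0,140)))
E
```

```text
(array([17.2,  2.1, -4.7]), array([ 3.9 ,  5.45, -1.05]))
```

```bash
python3 -m pendant '[[-0.2,[6,1,-2],[1.3,1.8,-0.4]],[-0.2,[6,1,-2],[1.3,1.8,-0.4]],[-0.2,[5,0,-1],[1.3,1.8,-0.3]],[-0.2,[0,0,0],[0,0,0]]]'
cat > fit.py <<'E'
from h import *
import cv2
from scipy.spatial import ConvexHull
B=np.array([(x,y,z) for x in(.01,.02) for y in(-.105,.105) for z in(-.07,.07)])
def maskof(im):
    hsv=cv2.cvtColor(im,cv2.COLOR_RGB2HSV)
    return cv2.inRange(hsv,(4,130,60),(16,255,255))
def hullmask(s,p,shape):
    q=cv2.convexHull(proj(s,tab(p,B)).astype(np.float32))
    m=np.zeros(shape,np.uint8);cv2.fillConvexPoly(m,np.round(q*16).astype(np.int32),255,shift=4,lineType=cv2.LINE_AA);return m
E
python3 - <<'E'
from fit import *
from plant import cams,r
c=cur();print(ang(c),delta(c,push(-12,0,140)),r.get_state()["q"].round(2),r.get_state()["contact_force"].round(1))
s=cams.snapshot("scene");im=s["img"]
np.save("s.npy",im)
for (u,v) in [(165+462//2.857,90+120/2.857)]:
    pass
for p in ([.459,.002,-.215,.29],):
    print(proj(s,tab(p,B)).round(0).tolist())
hsv=cv2.cvtColor(im,cv2.COLOR_RGB2HSV)
p=np.array([.459,.002,-.215,.29])
e=proj(s,tab(p,[(.015,y,.07) for y in(-.1,-.07,.07,.1)])).round().astype(int)
for u,v in e: print(u,v,[hsv[v+k,u].tolist() for k in range(-4,5,2)])
print(hsv[80,100:400:60].tolist())
E
```

```text
clock: 12.1
tool_pos: [0.4473, 0.0047, 0.1409]
eef_rot: [0.784, 0.621, -0.0, 0.0]
contact_force: [0.4, -0.2, 0.6]
opening: 0.601
finger_force: 0.0
(np.float64(-13.257602556348242), np.float64(0.019892475932121102)) (array([ 0.1, -0.3,  0.9]), array([0.02, 0.06, 0.04])) [ 0.23  0.62 -0.53  2.14  0.63  0.53 -1.01] [ 0.4 -0.2  0.6]
[[192.0, 175.0], [188.0, 116.0], [291.0, 184.0], [295.0, 124.0], [191.0, 178.0], [187.0, 118.0], [291.0, 187.0], [295.0, 126.0]]
190 117 [[12, 175, 92], [12, 174, 82], [13, 169, 83], [12, 166, 80], [12, 176, 81]]
205 118 [[11, 195, 89], [12, 218, 68], [12, 228, 48], [23, 41, 25], [0, 0, 72]]
277 124 [[11, 185, 117], [12, 207, 90], [11, 230, 40], [150, 10, 51], [30, 3, 91]]
293 125 [[12, 188, 118], [9, 186, 92], [11, 193, 90], [11, 209, 88], [9, 193, 91]]
[[13, 151, 91], [13, 141, 58], [28, 79, 58], [13, 143, 102], [13, 148, 98]]
```

```bash
cat >> fit.py <<'E'
from scipy.optimize import minimize
def measure(s,im,p0,free=2):
    hsv=cv2.cvtColor(im,cv2.COLOR_RGB2HSV);m=cv2.inRange(hsv,(6,163,35),(15,255,255))
    roi=cv2.dilate(hullmask(s,p0,m.shape),np.ones((25,25)));m=cv2.bitwise_and(m,roi)
    m=cv2.morphologyEx(m,cv2.MORPH_OPEN,np.ones((2,2)))
    n,l,st,_=cv2.connectedComponentsWithStats(m);k=np.isin(l,[i for i in range(1,n) if st[i,4]>60])
    pts=np.argwhere(k)[:,::-1].astype(np.int32)
    h=np.zeros(m.shape,np.uint8);cv2.fillConvexPoly(h,cv2.convexHull(pts),255)
    def f(d):
        p=np.array(p0,float);p[2:]+=d[:2]*.1;
        if len(d)>2:p[:2]+=d[2:]*.01
        return cv2.absdiff(hullmask(s,p,m.shape),h).sum()/255
    N=2 if free==2 else 4
    o=minimize(f,np.zeros(N),method='Nelder-Mead',options=dict(initial_simplex=np.vstack([np.zeros(N),np.eye(N)]),xatol=1e-3,fatol=.5,maxiter=800))
    p=np.array(p0,float);p[2:]+=o.x[:2]*.1
    if N>2:p[:2]+=o.x[2:]*.01
    return p,o.fun,h.sum()/255
E
python3 - <<'E'
from fit import *
from plant import cams
s=cams.snapshot("scene");t=cams.snapshot("top")
i0=cv2.resize(cv2.imread("pics/scene0.png"),(512,384),interpolation=cv2.INTER_AREA)[:,:,::-1].copy()
t0=cv2.resize(cv2.imread("pics/top0.png"),(512,384),interpolation=cv2.INTER_AREA)[:,:,::-1].copy()
for name,cam,im,p0 in(("scene0",s,i0,P0),("top0",t,t0,P0),("now",s,s["img"],[.459,.002,-.215,.29])):
    for fr in(2,4):
        p,e,a=measure(cam,im,p0,fr);print(name,p[:2].round(4),np.degrees(p[2:]).round(2),e,a)
E
```

```text
scene0 [0.4588 0.0021] [-46.46  -7.27] 1385.7803921568627 2231.0
scene0 [0.443  0.0102] [-49.91 -16.68] 608.0509803921568 2231.0
top0 [0.4588 0.0021] [-45.54  -4.04] 247.9607843137255 1853.0
top0 [0.4595 0.0039] [-45.21  -4.21] 223.74117647058824 1853.0
now [0.459 0.002] [-12.47  27.16] 356.7607843137255 7065.0
now [0.4574 0.0053] [-13.    24.93] 178.25098039215686 7065.0
```

```bash
python3 -m pendant '[[-0.2,[0,0,-40],[0,0,0]],[-0.2,[0,0,-50],[0,0,0]],[-0.2,[0,0,-20],[0,0,0]]]'
python3 - <<'E'
from fit import *
from plant import cams
s=cams.snapshot("scene")
p0=[.459,.0025,-.22,.45]
for fr in(2,4):
    p,e,a=measure(s,s["img"],p0,fr);print(p[:2].round(4),np.degrees(p[2:]).round(2),e,a)
im=s["img"].copy()
q=cv2.convexHull(proj(s,tab(p,B)).astype(np.float32));q2=cv2.convexHull(proj(s,tab(np.r_[P0[:2],p[2:]],B)).astype(np.float32))
big=cv2.resize(im[90:290,160:310],(600,800),interpolation=cv2.INTER_CUBIC)
big=cv2.resize(im[90:290,140:340],(600,600),interpolation=cv2.INTER_CUBIC)
for qq,col in((q,(0,255,0)),(q2,(0,0,255))): cv2.polylines(big,[np.round(((qq.reshape(-1,2)-[140,90]+.5)*3-.5)).astype(int)],True,col,1)
f=np.array([.4588,.0025]);bw=np.array([.694,-.0536])
for P,col in((rim(f,.008,.07),(255,255,0)),(rim(bw),(255,0,255))): cv2.polylines(big,[np.round(((proj(s,P)-[140,90]+.5)*3-.5)).astype(int)],True,col,1)
cv2.imwrite("pics/v10.png",big[:,:,::-1])
E
```

```text
clock: 12.62
tool_pos: [0.4487, 0.0059, 0.2534]
eef_rot: [0.784, 0.621, 0.002, 0.002]
contact_force: [0.8, 0.5, -0.2]
opening: 0.601
finger_force: 0.0
[0.459  0.0025] [-13.02  26.07] 327.5450980392157 7060.0
[0.4577 0.0056] [-12.97  24.32] 164.50588235294117 7060.0
```

View pics/v10.png

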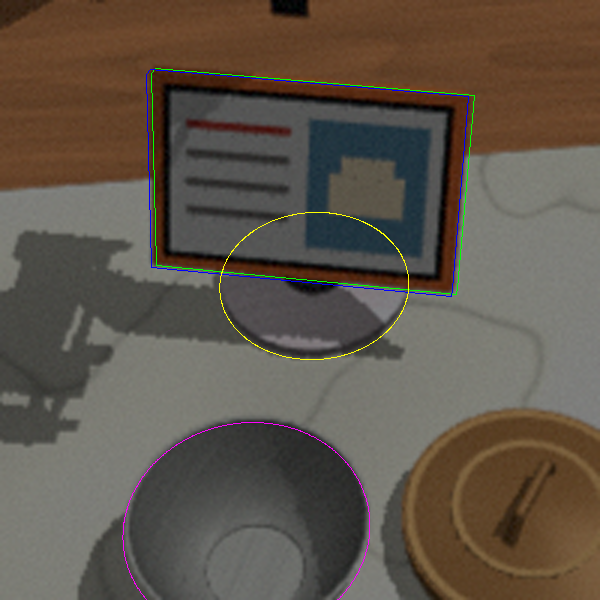

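```bash
python3 -m pendant '[[-0.2,[0,0,40],[0,0,0]],[-0.2,[0,0,50],[0,0,0]],[-0.2,[0,0,20],[0,0,0]],[-0.2,[0,-6,0],[0,0,0]],[-0.2,[0,-5,0],[0,0,0]],[-0.2,[0,-4,0],[0,0,0]],[-0.2,[0,-3,0],[0,0,0]],[-0.2,[0,0,0],[0,0,0]]]'
cat > m.py <<'E'
from fit import *
from plant import cams
s=cams.snapshot("scene")
for fr in(2,4):
    p,e,a=measure(s,s["img"],[.459,.0025,-.22,.47],fr);print(p[:2].round(4),np.degrees(p[2:]).round(2),e,a)
c=cur();print(delta(c,push(-30,0,140)),delta(c,push(-12,0,140)))
E
python3 m.py
```

```text
clock: 13.68
tool_pos: [0.4306, 0.0094, 0.1417]
eef_rot: [0.784, 0.621, 0.001, 0.0]
contact_force: [1.4, 0.3, -0.2]
opening: 0.602
finger_force: 0.0
[0.459  0.0025] [-12.44  25.66] 322.41960784313727 7044.0
[0.4577 0.0055] [-12.87  23.99] 157.8078431372549 7044.0
(array([-0.7, -1.1,  1.6]), array([ 0.08, -0.03,  0.05])) (array([-0.7, 16.9,  1.6]), array([ 0.08, -0.03,  0.05]))
```

```bash
python3 -m pendant '[[-0.2,[0,-2,0],[0,0,0]],[-0.2,[0,-2,0],[0,0,0]],[-0.2,[0,0,0],[0,0,0]]]'; python3 m.py
```

```text
clock: 14.1
tool_pos: [0.427, 0.0103, 0.1413]
eef_rot: [0.784, 0.621, 0.001, 0.0]
contact_force: [1.5, 0.1, 0.4]
opening: 0.6
finger_force: 0.5
[0.459  0.0025] [-12.66  26.35] 323.59215686274507 7059.0
[0.4576 0.0057] [-12.74  24.58] 168.34901960784313 7059.0
(array([-0.7,  2.8,  1.3]), array([ 0.06, -0.03,  0.06])) (array([-0.8, 20.8,  1.3]), array([ 0.06, -0.03,  0.06]))
```

```bash
python3 -m pendant '[[-0.2,[0,-2,0],[0,0,0]],[-0.2,[0,-2,0],[0,0,0]],[-0.2,[0,0,0],[0,0,0]]]'; python3 m.py
```

```text
clock: 14.52
tool_pos: [0.4242, 0.0113, 0.1415]
eef_rot: [0.784, 0.621, 0.001, 0.001]
contact_force: [4.6, -1.4, 0.7]
opening: 0.598
finger_force: 2.0
[0.459  0.0025] [-11.98  29.39] 342.6823529411765 7141.0
[0.4574 0.0056] [-12.37  26.62] 183.60392156862744 7141.0
(array([-1. ,  5.9,  1.5]), array([ 0.15, -0.07,  0.04])) (array([-1. , 23.9,  1.6]), array([ 0.15, -0.07,  0.04]))
```

```bash
python3 -m pendant '[[-0.2,[0,-2,0],[0,0,0]],[-0.2,[0,0,0],[0,0,0]],[-0.2,[0,10,0],[0,0,0]],[-0.2,[0,8,0],[0,0,0]],[-0.2,[0,0,-40],[0,0,0]],[-0.2,[0,0,-50],[0,0,0]],[-0.2,[0,0,-40],[0,0,0]],[-0.2,[0,0,0],[0,0,0]]]'; python3 m.py
```

```text
clock: 15.58
tool_pos: [0.4397, 0.008, 0.2734]
eef_rot: [0.784, 0.621, 0.002, 0.001]
contact_force: [-0.0, -1.1, -0.6]
opening: 0.598
finger_force: 0.0
[0.459  0.0025] [-12.56  33.43] 347.41960784313727 7239.0
[0.457  0.0054] [-12.73  29.56] 185.8549019607843 7239.0
(array([ -0.6,  -9.2, 131.7]), array([ 0.09, -0.04,  0.03])) (array([ -0.6,   8.8, 131.7]), array([ 0.09, -0.04,  0.03]))
```

```bash
python3 -m pendant '[[-0.2,[-45,10,0],[0,0,0]],[-0.2,[-45,10,0],[0,0,0]],[-0.2,[-45,10,0],[0,0,0]],[-0.2,[-45,10,0],[0,0,0]],[-0.2,[-45,10,0],[0,0,0]],[-0.2,[-45,10,0],[0,0,0]]]'; cat > m2.py <<'E'
from fit import *
from plant import cams
s=cams.snapshot("scene");t=cams.snapshot("top")
ps=[.459,.0025,-.22,.53]
for cam in(s,t):
  for fr in(2,4):
    p,e,a=measure(cam,cam["img"],ps,fr);print(p[:2].round(4),np.degrees(p[2:]).round(2),e,a)
im=t["img"];x=proj(t,tab(ps,B));print(x.min(0),x.max(0))
# bowl from top: rim circle via Hough in crop
g=cv2.cvtColor(im,cv2.COLOR_RGB2GRAY);h=cv2.HoughCircles(g[90:200,250:360],cv2.HOUGH_GRADIENT,1,100,param1=80,param2=12,minRadius=30,maxRadius=38);print("bowl px",h)
q=proj(t,rim([.694,-.0536]));print("pred",q.min(0),q.max(0))
E
python3 m2.py
```

```text
clock: 16.38
tool_pos: [0.4334, -0.27, 0.2692]
eef_rot: [0.784, 0.621, -0.0, -0.002]
contact_force: [-0.0, 0.6, -0.4]
opening: 0.6
finger_force: 0.0
[0.459  0.0025] [-11.96  33.26] 349.7843137254902 7248.0
[0.4574 0.0058] [-12.61  30.05] 188.34901960784313 7248.0
[0.459  0.0025] [-12.96  33.25] 2278.062745098039 3030.0
[0.4391 0.0069] [-13.92  16.54] 578.2745098039215 3030.0
[215.70165309 220.53104024] [335.82369257 286.71032875]
bowl px [[[51.5 53.5 34.1]]]
pred [266.59610458 110.37813517] [338.46178992 180.1074656 ]
```

```bash
sed -i 's/def measure(s,im,p0,free=2):/def measure(s,im,p0,free=2,lo=(6,163,35)):/; s/cv2.inRange(hsv,(6,163,35),(15,255,255))/cv2.inRange(hsv,lo,(18,255,255))/' fit.py
python3 - <<'E'
from fit import *
from plant import cams
t=cams.snapshot("top")
ps=[.459,.0025,-.22,.53]
for lo in((3,90,35),(3,120,25)):
  for fr in(2,4):
    p,e,a=measure(t,t["img"],ps,fr,lo);print(p[:2].round(4),np.degrees(p[2:]).round(2),e,a,hullmask(t,p,(384,512)).sum()/255)
hsv=cv2.cvtColor(t["img"],cv2.COLOR_RGB2HSV);m=cv2.inRange(hsv,(3,110,30),(18,255,255))[210:296,205:345]
print('\n'.join(''.join('#' if v else '.' for v in r[::2]) for r in m[::3]))
s=cams.snapshot("scene");p,e,a=measure(s,s["img"],ps,4,(3,150,30));print(np.degrees(p[2:]),e,a,p[:2])
E
```

```text
[0.459  0.0025] [-12.74  34.5 ] 368.02745098039213 5046.0 5351.1098039215685
[0.4561 0.0018] [-12.52  32.68] 157.90588235294118 5046.0 5149.121568627451
[0.459  0.0025] [-13.25  33.73] 403.5843137254902 4981.0 5251.219607843137
[0.4562 0.0023] [-12.6   32.22] 179.57647058823528 4981.0 5092.560784313726
......................................................................
......................................................................
......................................................................
......................................................................
.............####.....................................................
............##.......###..............................................
............##.............####.......................................
...........##.....................###.................................
...........##...........................###...........................
..........##..................................####....................
.........###.........................................###..............
.........##....
[... 640 characters left out ...]
.........################................#....##......
................................###############...............##......
......................................###############.........###.....
............................................################..###.....
..................................................###############.....
........................................................#########.....
...............................................................#......
......................................................................
......................................................................
[-12.25893341  47.31204063] 1249.4549019607844 8757.0 [0.45666575 0.00375378]
```

```bash
python3 - <<'E'
from fit import *
from plant import cams
s=cams.snapshot("scene");t=cams.snapshot("top")
ps=np.array([.457,.0035,-.22,.55]);H=[]
for cam,lo in((s,(6,163,35)),(t,(3,100,30))):
    m=cv2.inRange(cv2.cvtColor(cam["img"],cv2.COLOR_RGB2HSV),lo,(16,255,255));m&=cv2.dilate(hullmask(cam,ps,m.shape),np.ones((15,15)))
    n,l,st,_=cv2.connectedComponentsWithStats(m);k=np.isin(l,[i for i in range(1,n) if st[i,4]>60])
    h=cv2.convexHull(np.argwhere(k)[:,::-1].astype(np.int32));ap=cv2.approxPolyN(h,4,ensure_convex=True).reshape(-1,2);H.append(ap.astype(float));
    print(ap.tolist(),proj(cam,tab(ps,B)).round(1).tolist())
# front-face corner order match: nearest model hull corner
def res(q):
    out=[]
    for cam,ap,o in((s,H[0],q[4:6]),(t,H[1],q[6:8])):
        P=proj(cam,tab(q,B))+o
        for a in ap: out+=list(a-P[np.argmin(((P-a)**2).sum(1))])
    return np.r_[out,q[4:]*1.0]
f=least_squares(res,np.r_[ps,0,0,0,0],loss='soft_l1');print(f.x.round(4),np.degrees(f.x[2:4]),f.fun.round(1))
E
```

```text
[[290, 188], [191, 177], [189, 109], [297, 117]] [[190.8, 177.0], [191.3, 110.6], [291.0, 186.3], [296.7, 118.9], [189.6, 178.6], [190.0, 111.5], [290.7, 187.9], [296.4, 120.0]]
[[215, 260], [230, 220], [332, 244], [334, 289]] [[330.3, 249.6], [333.5, 288.6], [228.7, 225.3], [214.9, 260.1], [331.7, 245.3], [335.1, 283.8], [229.6, 221.0], [215.9, 255.2]]
[ 0.4574  0.0029 -0.2199  0.5735  0.0125 -0.7856  0.0078 -0.3335] [-12.60145326  32.8568946 ] [-0.4  0.6  0.7  0.4 -0.9 -1.5  0.6 -1.  -0.1 -0.4 -0.   0.2 -0.2 -0.2
  0.4  0.1  0.  -0.8  0.  -0.3]
```

```bash
python3 -m pendant '[[-0.2,[45,-10,0],[0,0,0]],[-0.2,[45,-10,0],[0,0,0]],[-0.2,[45,-10,0],[0,0,0]],[-0.2,[45,-10,0],[0,0,0]],[-0.2,[45,-10,0],[0,0,0]],[-0.2,[45,-10,0],[0,0,0]],[-0.2,[0,0,0],[0,0,0]]]'; python3 -c "
from h import *
print(delta(cur(),push(-14,10,145)))"
```

```text
clock: 17.55
tool_pos: [0.4375, 0.0129, 0.2717]
eef_rot: [0.78, 0.625, 0.001, -0.0]
contact_force: [-0.2, -0.9, -0.2]
opening: 0.604
finger_force: 0.0
(array([  3.9,   9.1, 126.7]), array([ 0.05, -0.14,  0.69]))
```

```bash
python3 -m pendant '[[-0.2,[4,9,0],[0,0,0.7]],[-0.2,[0,0,42],[0,0,0]],[-0.2,[0,0,42],[0,0,0]],[-0.2,[0,0,42],[0,0,0]],[-0.2,[0,6,0],[0,0,0]],[-0.2,[0,5,0],[0,0,0]],[-0.2,[0,0,0],[0,0,0]]]'; sed -i 's/\.47\]/.55]/;s/(-30,0,140)/(0,10,145)/' m.py; python3 m.py
```

```text
clock: 18.42
tool_pos: [0.4597, 0.0062, 0.1464]
eef_rot: [0.788, 0.615, 0.001, 0.001]
contact_force: [-1.7, -1.2, -0.8]
opening: 0.599
finger_force: 0.6
[0.459  0.0025] [-12.72  26.52] 336.06666666666666 7074.0
[0.4574 0.0056] [-12.67  24.86] 169.48235294117646 7074.0
(array([ 5.5, -0. ,  1.5]), array([ 0.17, -0.06, -0.71])) (array([ -4.6, -11.9,   6.4]), array([ 0.17, -0.06, -0.71]))
```

```bash
python3 -m pendant '[[-0.2,[-6,-10,2],[0,0,-0.7]],[-0.2,[-4,-10,2],[0,0,0]],[-0.2,[0,-8,0],[0,0,0]],[-0.2,[0,-4,0],[0,0,0]],[-0.2,[0,0,0],[0,0,0]]]'; python3 m.py;python3 -c "
from h import *
print(delta(cur(),push(-36.4,-4,141.5)))"
```

```text
clock: 19.1
tool_pos: [0.4256, 0.0047, 0.1414]
eef_rot: [0.784, 0.621, 0.001, 0.0]
contact_force: [0.5, -0.7, 0.9]
opening: 0.596
finger_force: 0.4
[0.459  0.0025] [-12.19  26.26] 311.58039215686273 7064.0
[0.4578 0.0054] [-12.69  24.61] 177.04705882352943 7064.0
(array([15.1, 32.9, -3.5]), array([ 0.07, -0.04,  0.07])) (array([ 5.1, 20.9,  1.4]), array([ 0.07, -0.04,  0.07]))
(array([ 1.1, -3.5, -0.1]), array([ 0.07, -0.04,  0.07]))
```

```bash
python3 -m pendant '[[-0.2,[0,-2,0],[0,0,0]],[-0.2,[0,-1.7,0],[0,0,0]],[-0.2,[0,0,0],[0,0,0]],[-0.2,[0,0,0],[0,0,0]]]'; python3 m.py|head -2
```

```text
clock: 19.65
tool_pos: [0.4227, 0.0055, 0.1414]
eef_rot: [0.784, 0.621, 0.001, 0.0]
contact_force: [4.8, -1.1, 0.6]
opening: 0.599
finger_force: 2.1
[0.459  0.0025] [-12.85  29.21] 328.7529411764706 7161.0
[0.4577 0.0057] [-12.55  27.11] 173.45490196078433 7161.0
```

```bash
python3 -m pendant '[[-0.2,[0,8,0],[0,0,0]],[-0.2,[0,8,0],[0,0,0]],[-0.2,[0,0,-42],[0,0,0]],[-0.2,[0,0,-45],[0,0,0]],[-0.2,[0,0,-45],[0,0,0]],[-0.2,[0,0,0],[0,0,0]],[-0.2,[-45,10,0],[0,0,0]],[-0.2,[-45,10,0],[0,0,0]]]';python3 -m pendant '[[-0.2,[-45,10,0],[0,0,0]],[-0.2,[-45,10,0],[0,0,0]],[-0.2,[-45,10,0],[0,0,0]],[-0.2,[-45,10,0],[0,0,0]],[-0.2,[0,0,0],[0,0,0]],[-0.2,[0,0,0],[0,0,0]]]'; python3 - <<'E'
from fit import *
from plant import cams
s=cams.snapshot("scene");t=cams.snapshot("top")
ps=np.array([.457,.0035,-.22,.52]);H=[]
for cam,lo in((s,(6,163,35)),(t,(3,100,30))):
    m=cv2.inRange(cv2.cvtColor(cam["img"],cv2.COLOR_RGB2HSV),lo,(16,255,255));m&=cv2.dilate(hullmask(cam,ps,m.shape),np.ones((15,15)))
    n,l,st,_=cv2.connectedComponentsWithStats(m);k=np.isin(l,[i for i in range(1,n) if st[i,4]>60])
    H.append(cv2.approxPolyN(cv2.convexHull(np.argwhere(k)[:,::-1].astype(np.int32)),4,ensure_convex=True).reshape(-1,2).astype(float))
def res(q):
    out=[]
    for cam,ap,o in((s,H[0],q[4:6]),(t,H[1],q[6:8])):
        P=proj(cam,tab(q,B))+o
        for a in ap: out+=list(a-P[np.argmin(((P-a)**2).sum(1))])
    return np.r_[out,q[4:]]
f=least_squares(res,np.r_[ps,0,0,0,0],loss='soft_l1');print(f.x.round(4),np.degrees(f.x[2:4]),f.fun.round(1))
for cam,lo in((s,(6,163,35)),(t,(3,100,30))):
    p,e,a=measure(cam,cam["img"],ps,4,lo);print(p[:2],np.degrees(p[2:]),e)
g=cv2.cvtColor(t["img"],cv2.COLOR_RGB2GRAY)[90:200,250:360];print(cv2.HoughCircles(g,cv2.HOUGH_GRADIENT,1,100,param1=80,param2=12,minRadius=30,maxRadius=38))
E
```

```text
clock: 20.7
tool_pos: [0.4349, -0.0913, 0.2721]
eef_rot: [0.783, 0.622, -0.001, -0.001]
contact_force: [1.0, -1.5, 0.4]
opening: 0.601
finger_force: 0.0
clock: 21.45
tool_pos: [0.433, -0.2736, 0.2721]
eef_rot: [0.784, 0.621, 0.0, -0.001]
contact_force: [0.0, 0.4, -0.4]
opening: 0.601
finger_force: 0.0
[ 0.4576  0.0018 -0.2237  0.5405 -0.4496 -0.8668 -0.2199 -0.2824] [-12.81473239  30.96710156] [-0.4  0.5 -2.4 -0.8  0.   0.   1.6 -0.6 -1.2 -0.8  0.2  0.1 -0.3  0.5
  0.8 -0.2 -0.4 -0.9 -0.2 -0.3]
[0.45713798 0.00572682] [-13.10138444  27.30997092] 173.2235294117647
[0.4562087  0.00183654] [-12.62430158  30.07955413] 170.59607843137255
[[[51.5 54.5 34.1]]]
```

Screen bearing is about -12.8° against a bowl bearing of about -13.1°, and the lean is about 30°. The bowl hasn't moved and the arm is clear, so I'm handing in.

```bash
python3 -c "
from plant import r
print(r.finish_job())"
```

```text
the job is handed in; nothing more can be done
None
```

I handed in the job at about 21.5 s: by camera fits the tablet faces the bowl to within about 1° and leans back about 30° (fits gave 27–31°), the bowl is unmoved, and the gripper is clear; the wrist force reached about 43 N while tilting.

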